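# Jog the inlay carriage towards the dot punch

### The arm

A 7-joint arm with a two-finger parallel gripper is mounted at the origin on the work surface. World frame = base frame: x ahead of the robot, y to its left, z up, the work surface at z = 0. Lengths are in m, angles in rad, forces in N, time in s.
With the tool pointing down it reaches from about 0.425 to 0.875 m from the base axis. Payload 9.9 kg.
Tool frame: the origin (TCP) lies midway between the tips of the shut fingers; the grasp point (between the pads) lies ctrl.grip_depth behind it (ctrl.grip_depth is the distance from the TCP to the grasp point, in m); z points along the fingers, x is the direction in which the jaws open and shut, and the axes are right-handed (so a half turn about z gives the same grasp; the last joint's range is limited). The gripper opens to 85 mm and grips with 20 to 120 N. Pads are 22 mm wide; open, the fingers measure 114 mm over their backs; the gripper's body (76 mm by 85 mm) begins 54 mm behind the grasp point. The pads swing forward as they close: fully open they stand 13 mm farther back than shut.
Start: joints at [1.155, 0.576, 0.025, 1.437, -0.015, 1.129, -0.057], TCP at [0.22, -0.638, 0.231] pointing down, gripper open.
Joint ranges: [-2.76, 2.76], [-0.34, 2.15], [-1.52, 1.57], [0.19, 2.46], [-1.09, 4.23], [0.17, 1.99], [-2.82, 2.82]. Speed limits (rad/s): [2.22, 2.22, 3.01, 3.01, 3.14, 3.14, 3.14].

### API

Orientations are given as a unit quaternion [x, y, z, w].
In Python, from workcell import readout, vision, ctrl gives the robot as it stands. The module is installed in compiled form; this text tells all that it offers.
- The arm moves only by the shell command python3 -m inch 'ROWS'. ROWS is text: rows parted by semicolons, each of 5 numbers parted by spaces: the shift along the tool's x, y, z in m, then the turn about the tool's z in degrees, then the gripper command: -1 is shut, 1 is fully open, values between are in proportion. In form: tx ty tz turn fingers; .... A call has 1 to 20 rows; each row shifts and turns the commanded pose from where the row before left it, along the tool's axes as they then stand; what a row does not reach is not made up. A row lasts 1/8 s, in which the tool goes at most 62.5 mm and 10.7 degrees, less where a joint would pass 70% of its speed; a pose out of reach is approached as far as the arm can. A call with a gripper value outside its range is refused whole. The fingers move at their own pace and stop on an object; the grip force is fixed at half the most. Time passes only in rows, so rows that do not move let the fingers close. It gives the time, the measured TCP pose, the force and the opening at its end, in the units of the state.
- readout.observe(): the state, without advancing time (a new reading comes with each control period).
- vision.get_image(name): name is "side" or "top"; returns a dict with "color" (480x640x3 uint8, red, green, blue), "K" (3x3 intrinsics, pixels), "rvec" (rotation vector, rad) and "tvec" (3), from world to camera coordinates, as OpenCV has them. Camera axes: x right, y down, z forward; pixel columns grow to the right and rows downward; lengths in m; the calibration is good to about 2 mm. A picture is of the moment at which its call begins. There is no depth.
- ctrl.job_done(): hands the job in, once; it reports no verdict.
The state is a dict: "time": time; "q": joint angles; "qd": joint speeds; "joint_efforts": joint torques, N m; "tool_pos": TCP position; "tool_rot": TCP orientation; "force": force on the tool from outside, world axes, zero at the start; "wrist_torque": the same for the moment, N m; "finger_gap": opening from 0.0 (shut) to 1.0 (fully open).
Only numpy, scipy, OpenCV 4.12 (cv2) and the standard library are available. Lean on these libraries where they do the work, as an engineer would, in place of code of your own. Each camera call takes 0.05 s, during which the arm holds its last target. There are 200 camera calls.

### The job

Send the sycamore plaque's carriage over towards the lever-action dot punch: take the jog stick, the one with the ball on top, tilt it well past half way to the side on which the punch stands, and hold it there for a good two seconds. Then let the stick go back to its centre and leave it; never tilt it well over the wrong way, and do not move the shorter stick with the crossbar.

Things in the scene. Friction and masses are not known exactly. Their poses are not given: they have to be found in the camera images.
- jog_box: Fixed grey pedestal of the jog stick, 90 (x) x 120 (y) x 60 mm high; origin at the centre of its underside, on the table. x points roughly away from the robot, y roughly to its left. The stick pivots 60 mm above the origin: a 12 mm steel rod (rubber boot 48 mm across on its lowest 25 mm) with a black ball 36 mm across, its centre 90 mm from the pivot, so 150 mm above the table when upright.
- jog_stick (a joint): Tilt of the ball-topped jog stick, rad: 0 upright (spring centre), positive tilts the ball towards the pedestal's +y, negative to -y, no other direction; stops at -0.45 and 0.45. Spring about 1 N m per rad, 5 N at the ball at the stop; let go, it returns to 0 by itself, well damped. Tilted, it drives the plaque's carriage to the same side.
- punch: Fixed lever-action punch: grey C-frame on a base 200 x 130 mm, 260 mm high, with a slanting ball-ended hand lever on its robot side up to 305 mm; origin at the centre of its underside. It stands beyond one end of the carriage rail, well to the left or right of both sticks; a two-column screw press with a handwheel stands beyond the other end.
- clamp_stick (a joint): Tilt in rad of the other stick, to be left alone: equal pedestal, 200 to 390 mm from the jog pedestal to its left or right, shorter stick with a black crossbar 68 mm long and 20 mm thick, its axis 122 mm above the table. 0 upright, stops at -0.45 and 0.45, same spring.
Mind the look-alikes: they are no part of the job. Leave any purple look-alike of the jog_box alone.

How it is judged:
On the way, in this order (a step that is already met when the one before it is completed fails the run):
1. the ball-topped jog stick is tilted more than half way (0.22 rad) towards the punch's side and held there for 1.5 s (((y of punch in the frame of jog_box above 0 m and value of joint jog_stick above 0.22 rad) or (y of punch in the frame of jog_box below 0 m and value of joint jog_stick below -0.22 rad))), for 1.5 s.
2. the jog stick is back at its centre, within 0.08 rad (value of joint jog_stick between -0.08 and 0.08 rad), for 0.3 s.
At the end, for the whole second after the job is handed in: Both sticks stand upright at their spring centres (within 0.08 rad), after the jog stick has been held over towards the punch (all of step 2 and value of joint clamp_stick between -0.08 and 0.08 rad); the robot touches nothing.
It fails at once if the jog stick is tilted well over (more than 0.22 rad) away from the punch ((y of punch in the frame of jog_box above 0 m and value of joint jog_stick below -0.22 rad) or (y of punch in the frame of jog_box below 0 m and value of joint jog_stick above 0.22 rad)).
It fails at once if the crossbar stick is moved (more than 0.12 rad) (value of joint clamp_stick above 0.12 rad or value of joint clamp_stick below -0.12 rad).
It also fails if it takes over 38 s, if anything falls off the work surface, if the arm or the gripper's body presses on something with over 40 N, if the wrist force passes 120 N, or if a joint passes its speed limit or range.

## Working session

There is one attempt and no reset: what is moved stays moved. The work goes in short steps, Python scripts to look and compute and a shell command to move; the robot and the scene stay as the last step left them, time stands still between calls to the robot, and variables do not carry over. Pictures are saved under pics/ and viewed, about 8 in all and at most 12, crops included, and the job is handed in when it is done.

```bash
mkdir -p pics; python3 - <<'E'
from workcell import readout, vision, ctrl
import cv2,numpy as np,pickle
print(readout.observe(), ctrl.grip_depth)
for n in("side","top"):
    d=vision.get_image(n); cv2.imwrite(f"pics/{n}0.png",d["color"][:,:,::-1]); pickle.dump(d,open(n+".pkl","wb"))
    R=cv2.Rodrigues(np.array(d["rvec"]))[0]; print(n,d["K"],-R.T@np.ravel(d["tvec"]),R)
E
```

```text
{'time': 0.0, 'q': array([ 1.1552262 ,  0.57654763,  0.0248238 ,  1.43789381, -0.01495427,
        1.12901348, -0.0565116 ]), 'qd': array([ 8.40146931e-04,  1.78170273e-03,  8.21429208e-05, -2.14558531e-03,
        4.05289838e-04, -6.80593130e-04,  9.45601879e-04]), 'joint_efforts': array([ 4.78790462e-04, -7.65769315e+01,  2.25051910e+00, -2.85962141e+01,
        1.52510247e-02,  1.28650907e-02,  4.91849198e-05]), 'tool_pos': array([ 0.21971478, -0.63776303,  0.2304368 ]), 'tool_rot': array([ 8.14178195e-01, -5.80614469e-01, -7.15802529e-04, -4.37784277e-04]), 'force': array([-0.19058214,  0.47649934, -0.09990163]), 'wrist_torque': array([-0.03042631,  0.01046798, -0.0318867 ]), 'finger_gap': 0.9982925885857515} 0.0187
side [[451.22561      0.         324.65189079]
 [  0.         451.22561    237.08763938]
 [  0.           0.           1.        ]] [-0.11662185  0.53437604  1.10574034] [[-0.69931277 -0.7147009  -0.01281692]
 [-0.54060941  0.54053022 -0.64464607]
 [ 0.46765705 -0.44388028 -0.76437372]]
top [[455.9270931    0.         318.47686653]
 [  0.         455.9270931  239.88321097]
 [  0.           0.           1.        ]] [ 0.44726946 -0.07950844  1.43400716] [[ 0.01715163 -0.99980806 -0.00946868]
 [-0.99914647 -0.01678282 -0.03774465]
 [ 0.0375785   0.01010798 -0.99924256]]
```

View pics/side0.png

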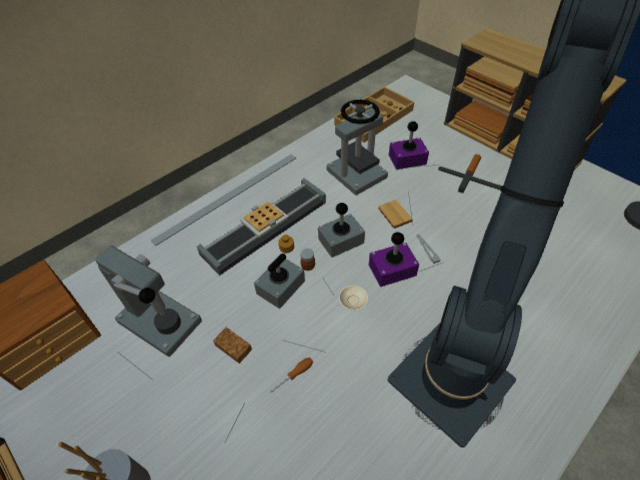

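View pics/top0.png

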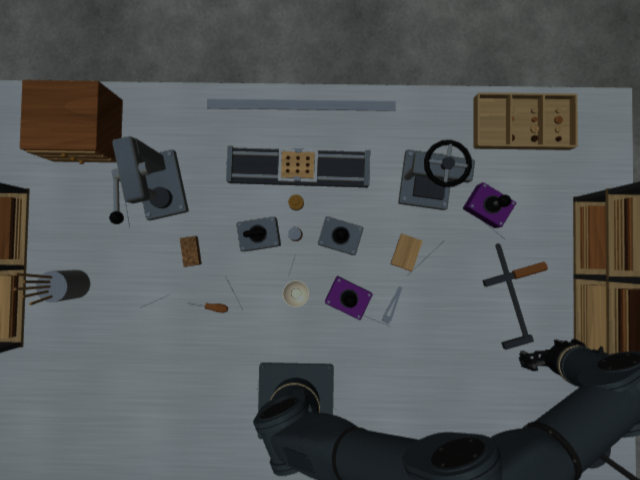

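Candidates for the jog stick:
- Grey box with ball: top (340,235), side (342,222). This is my choice.
- Purple look-alikes: top (348,298) and (490,205), side (397,260) and (409,148).
- Grey crossbar stick: top (258,233), side (279,275).
- The punch's lever ball: top (116,217), side (146,295).

The C-frame punch is on the left (+y) and the handwheel press on the right, so the stick must go to +y. Next I'll measure and take one close crop.

```bash
cat > h.py <<'E'
import cv2,numpy as np
from workcell import vision
def ray(d,u,v):
    R=cv2.Rodrigues(np.array(d["rvec"]))[0]; t=np.ravel(d["tvec"])
    r=R.T@np.linalg.inv(d["K"])@[u,v,1]; return -R.T@t, r/np.linalg.norm(r)
def plane(d,u,v,z):
    c,r=ray(d,u,v); return c+r*(z-c[2])/r[2]
def cross(a,b):
    (c1,r1),(c2,r2)=a,b; s=np.linalg.lstsq(np.c_[r1,-r2],c2-c1,rcond=None)[0]
    p,q=c1+s[0]*r1,c2+s[1]*r2; return (p+q)/2,np.linalg.norm(p-q)
def blob(d,u,v,w=26,thr=40):
    g=d["color"].max(2)[v-w:v+w,u-w:u+w]; m=(g<thr).astype(np.uint8)
    n,l,s,c=cv2.connectedComponentsWithStats(m); i=1+np.argmax(s[1:,4]); return c[i]+[u-w,v-w],s[i]
E
python3 - <<'E'
from h import *; import pickle
S,T=[pickle.load(open(n+".pkl","rb")) for n in("side","top")]
c=np.hstack([cv2.resize(S["color"][175:275,240:380],None,fx=3,fy=3,interpolation=2)[:300],cv2.resize(T["color"][185:285,225:365],None,fx=3,fy=3,interpolation=2)])
cv2.imwrite("pics/crop0.png",cv2.resize(c[:,:,::-1],(800,286)))
for t in(25,35,45): print(t,blob(S,342,208,10,t),blob(T,340,235,14,t))
# box top outline
g=cv2.cvtColor(T["color"],cv2.COLOR_RGB2GRAY)
print(g[235,312:368:3],g[212:258:3,350])
E
```

```text
25 (array([341.49438202, 208.33707865]), array([ 5,  5, 10, 12, 89], dtype=int32)) (array([340.28061224, 235.07142857]), array([  7,   7,  16,  16, 196], dtype=int32))
35 (array([341.48484848, 208.21212121]), array([ 4,  5, 12, 12, 99], dtype=int32)) (array([340.26785714, 234.99553571]), array([  6,   6,  17,  17, 224], dtype=int32))
45 (array([341.40196078, 208.25490196]), array([  4,   5,  12,  12, 102], dtype=int32)) (array([340.18257261, 235.09543568]), array([  6,   6,  18,  17, 241], dtype=int32))
[113 112 112  64  64  63  62  10   2   6  10   4  16  66  68  68  62 111
 111] [115 114 116 114  70  67  68  65  63  67  67  67  66  66  74 116]
```

View pics/crop0.png

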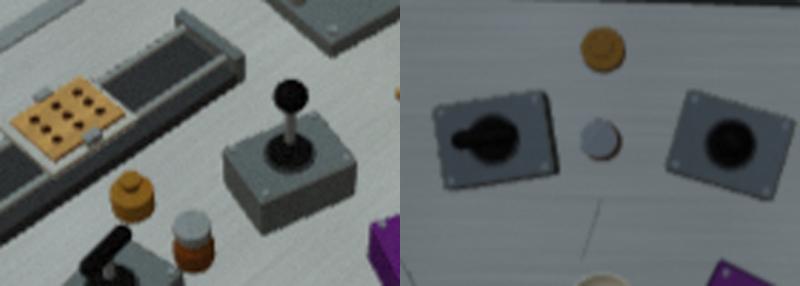

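```bash
python3 - <<'E'
from h import *; import pickle
from scipy.spatial.transform import Rotation as Ro
S,T=[pickle.load(open(n+".pkl","rb")) for n in("side","top")]
ball,e=cross(ray(S,341.5,208.3),ray(T,340.2,235.0)); print("ball",ball,e, plane(T,340.2,235,.15))
cs=cv2.inRange(cv2.cvtColor(T["color"],cv2.COLOR_RGB2GRAY)[210:262,312:370],0,90)
r=cv2.minAreaRect(max(cv2.findContours(cs,0,1)[0],key=cv2.contourArea)); p=cv2.boxPoints(r)+[312,210]; print(r,p.round(0).tolist())
P=np.array([plane(T,u,v,.06)[:2] for u,v in p]); print("corners",P.round(3).tolist(), "ctr",P.mean(0), np.linalg.norm(P[1]-P[0]),np.linalg.norm(P[2]-P[1]))
E=max([P[1]-P[0],P[2]-P[1]],key=np.linalg.norm); y=E/np.linalg.norm(E)*np.sign(E[1]); print("boxy",y)
for n,u,v,z in(("punch",165,185,0.02),("press",430,178,.2),("wheel",447,163,.3),("purp1",348,298,.15),("purp2",490,205,.15),("clamp",255,233,.12)): print(n,plane(T,u,v,z))
q=[.81418,-.58061,0,0];R=Ro.from_quat(q).as_matrix();print(R.round(3))
yaw=np.degrees(np.arctan2(R[1,0],R[0,0])-np.arctan2(-y[1],-y[0])); print("turn about tool z (tool z down)",yaw)
tgt=ball[:2]-y*0.075; print("standoff",tgt,np.hypot(*tgt),"delta tool",R[:,:2].T@np.r_[tgt-[.2197,-.6378],0])
E
```

```text
ball [ 0.50927102 -0.12804778  0.15543916] 0.0022205615761451375 [ 0.51035528 -0.12749918  0.15      ]
((28.100318908691406, 25.558917999267578), (40.12405014038086, 30.925430297851562), 16.389541625976562) [[316.0, 245.0], [325.0, 215.0], [364.0, 226.0], [355.0, 256.0]]
corners [[0.484, -0.06], [0.574, -0.085], [0.542, -0.201], [0.452, -0.176]] ctr [ 0.51315017 -0.13055201] 0.09346506449805257 0.12105987450939575
boxy [0.2672369  0.96363086]
punch [0.66415157 0.4177621  0.02      ]
press [ 0.66695125 -0.36703834  0.2       ]
wheel [ 0.68750137 -0.3858091   0.3       ]
purp1 [ 0.33394345 -0.1520667   0.15      ]
purp2 [ 0.6019747  -0.54788016  0.15      ]
clamp [0.51350618 0.11753647 0.12      ]
[[ 0.326 -0.945  0.   ]
 [-0.945 -0.326 -0.   ]
 [ 0.     0.    -1.   ]]
turn about tool z (tool z down) 34.51287497834588
standoff [ 0.48922825 -0.20032009] 0.5286515109643044 delta tool [-0.32580567 -0.39734721]
```

```bash
python3 -m inch '-0.012 -0.014 0 0 -1; -0.024 -0.029 0 0 -1; -0.024 -0.029 0 0 -1; -0.024 -0.029 0 0 -1; -0.024 -0.029 0 0 -1; -0.024 -0.029 0 0 -1; -0.024 -0.029 0 0 -1; -0.024 -0.029 0 0 -1; -0.024 -0.029 0 0 -1; -0.024 -0.029 0 0 -1; -0.024 -0.029 0 0 -1; -0.024 -0.029 0 0 -1; -0.024 -0.029 0 0 -1; -0.024 -0.029 0 0 -1; -0.002 -0.006 0 8.6 -1; 0 0 0 8.6 -1; 0 0 0 8.6 -1; 0 0 0 8.6 -1; 0 0 0 0 -1; 0 0 0 0 -1'
python3 - <<'E'
from h import *
from workcell import readout
from scipy.spatial.transform import Rotation as Ro
s=readout.observe(); R=Ro.from_quat(s["tool_rot"]).as_matrix(); b=np.array([.510,-.128,s["tool_pos"][2]])
print(s["time"],s["finger_gap"],R.round(3),"ball in tool",R.T@(b-s["tool_pos"]))
S=vision.get_image("side");T=vision.get_image("top")
c=np.hstack([cv2.resize(S["color"][110:270,260:420],(400,400)),cv2.resize(T["color"][170:330,260:420],(400,400))])
cv2.imwrite("pics/above.png",c[:,:,::-1])
E
```

```text
time: 2.6
tool_pos: [0.4889, -0.1999, 0.2313]
tool_rot: [-0.608, 0.794, 0.0, 0.0]
force: [0.5, -0.0, 0.0]
finger_gap: 0.005
2.6 0.0049615746826620144 [[-0.261 -0.965 -0.   ]
 [-0.965  0.261  0.   ]
 [-0.     0.    -1.   ]] ball in tool [-7.49608786e-02 -1.57139269e-03  1.44010825e-05]
```

View pics/above.png

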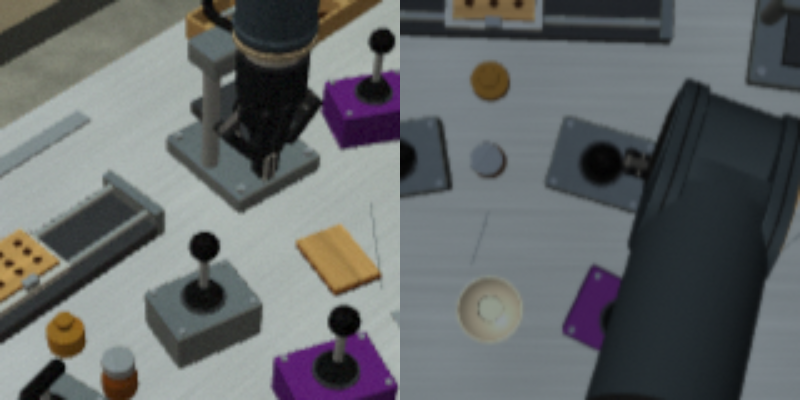

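The gripper is shut on the press side of the ball. The ball is at crop (600,163) in the top view and the fingers are at (637,165), lined up along the box's y. Now I'll lower and push.

```bash
python3 -m inch '0 0 0.02 0 -1; 0 0 0.026 0 -1; 0 0 0.026 0 -1; 0 0 0.026 0 -1; 0 0 0 0 -1; -0.012 -0.001 0 0 -1; -0.012 -0.001 0 0 -1; -0.012 0 0 0 -1; -0.012 0 0 0 -1; -0.012 0 0 0 -1; -0.012 0 0 0 -1; 0 0 0 0 -1; 0 0 0 0 -1'
python3 - <<'E'
from h import *
from workcell import readout
S=vision.get_image("side");T=vision.get_image("top")
c=np.hstack([cv2.resize(S["color"][140:300,240:400],(400,400)),cv2.resize(T["color"][170:330,260:420],(400,400))])
cv2.imwrite("pics/push.png",c[:,:,::-1])
E
```

```text
time: 4.32
tool_pos: [0.51, -0.132, 0.1334]
tool_rot: [-0.606, 0.795, -0.0, -0.0]
force: [-0.4, -3.8, 3.0]
finger_gap: 0.001
```

View pics/push.png

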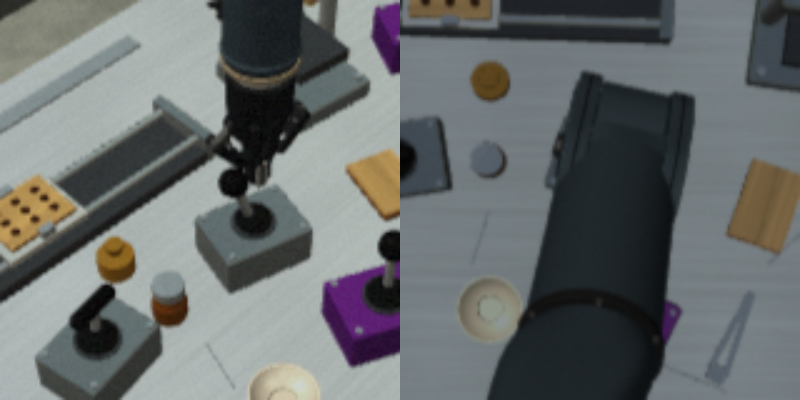

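The ball has tilted towards the punch, at side pixel about (333,213), and the carriage is already moving left. Now I'll check the angle.

```bash
python3 - <<'E'
from h import *
S=vision.get_image("side"); y=np.array([.267,.964])
for t in(.2,.3,.4):
  b=np.r_[np.array([.511,-.129])+y*.09*np.sin(t),.06+.09*np.cos(t)]
  print(t,cv2.projectPoints(b,np.array(S["rvec"]),np.array(S["tvec"]),S["K"],None)[0].ravel())
E
python3 -m inch '0 0 0 0 -1; 0 0 0 0 -1; 0 0 0 0 -1; 0 0 0 0 -1; 0 0 0 0 -1; 0 0 0 0 -1; 0 0 0 0 -1; 0 0 0 0 -1'
```

```text
0.2 [335.57721358 211.73106575]
0.3 [332.97272655 213.33385239]
0.4 [330.44503875 215.10724508]
time: 5.48
tool_pos: [0.5101, -0.1318, 0.1333]
tool_rot: [-0.606, 0.795, -0.0, 0.0]
force: [-0.4, -3.0, 4.8]
finger_gap: 0.004
```

Tilt is about 0.3 rad. I'll push 4 mm more for margin and hold for over 2 s.

```bash
python3 -m inch '-0.004 0 0 0 -1; 0 0 0 0 -1; 0 0 0 0 -1; 0 0 0 0 -1; 0 0 0 0 -1; 0 0 0 0 -1; 0 0 0 0 -1; 0 0 0 0 -1; 0 0 0 0 -1; 0 0 0 0 -1; 0 0 0 0 -1; 0 0 0 0 -1; 0 0 0 0 -1; 0 0 0 0 -1; 0 0 0 0 -1; 0 0 0 0 -1; 0 0 0 0 -1; 0 0 0 0 -1; 0 0 0 0 -1; 0 0 0 0 -1'
python3 - <<'E'
from h import *
S=vision.get_image("side");cv2.imwrite("pics/hold.png",cv2.resize(S["color"][140:300,190:400],None,fx=3,fy=3)[:,:,::-1])
E
```

```text
time: 7.98
tool_pos: [0.5111, -0.1279, 0.1333]
tool_rot: [-0.606, 0.795, 0.0, -0.0]
force: [-0.5, -5.3, -3.6]
finger_gap: -0.0
```

View pics/hold.png

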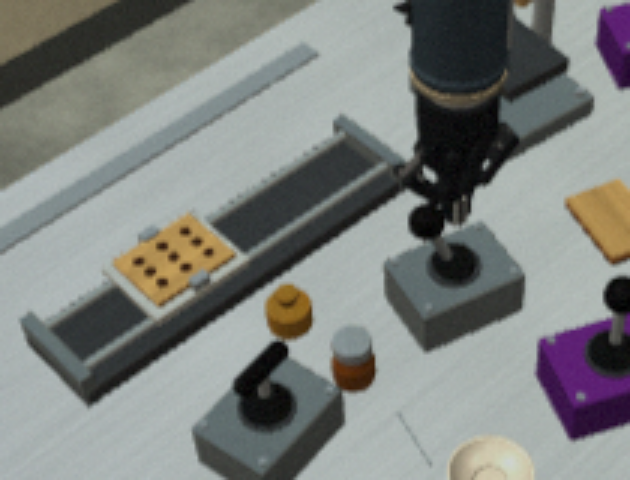

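The ball is at side pixel (332,214), about 0.35 rad, and has been held for more than 3.5 s. The carriage has moved well towards the punch. Now I'll back off slowly and rise.

```bash
python3 -m inch '0.008 0 0 0 -1; 0.008 0 0 0 -1; 0.008 0 0 0 -1; 0.008 0 0 0 -1; 0.008 0 0 0 -1; 0.01 0 0 0 -1; 0.012 0 0 0 -1; 0.012 0 0 0 -1; 0.006 0 0 0 -1; 0 0 -0.025 0 -1; 0 0 -0.03 0 -1; 0 0 -0.03 0 -1; 0.02 0 -0.02 0 -1; 0.02 0 0 0 -1; 0 0 0 0 -1; 0 0 0 0 -1; 0 0 0 0 -1; 0 0 0 0 -1'
python3 - <<'E'
from h import *
S=vision.get_image("side");cv2.imwrite("pics/end.png",cv2.resize(S["color"][100:300,190:440],None,fx=3,fy=3)[:,:,::-1])
for u,v in((341,208),): print(blob(S,u,v,10,35))
E
```

```text
time: 10.28
tool_pos: [0.4795, -0.243, 0.2381]
tool_rot: [-0.606, 0.795, 0.0, 0.0]
force: [0.1, -0.7, 0.3]
finger_gap: -0.001
(array([341.5       , 208.19148936]), array([ 6,  5, 10, 12, 94], dtype=int32))
```

View pics/end.png

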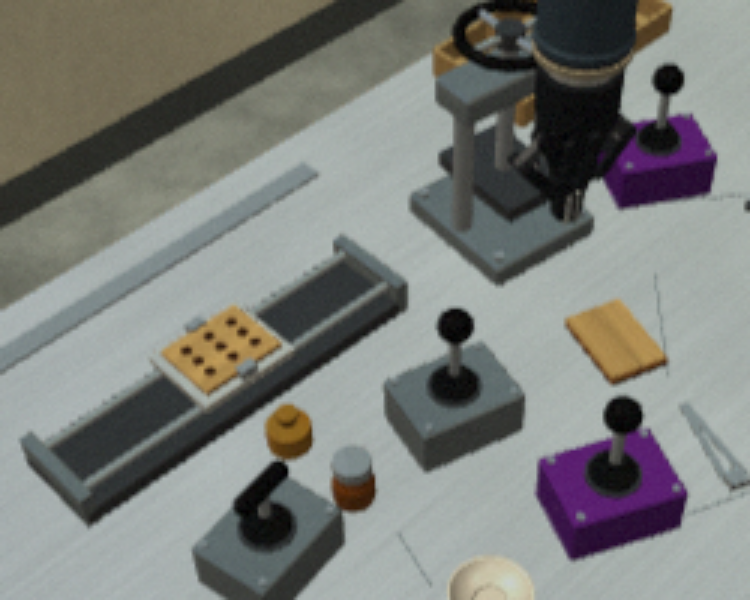

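The stick is upright again, with the ball at (341.5,208.2), the same as at the start. The crossbar stick hasn't moved and the gripper is clear.

```bash
python3 -c "
from workcell import ctrl; print(ctrl.job_done())"
```

```text
the job is handed in; nothing more can be done
None
```

I pushed the ball-topped stick on the grey pedestal towards the punch, on the robot's left (+y), using the shut fingers. It was held over for about 3.7 s in all, first at about 0.3 rad and then at about 0.35 rad. I then backed off and let it spring to its centre, and handed the job in. The hand-in gives no verdict.

- **Jog stick:** in the last picture the ball is within 0.2 px of where it started, so it is upright again.
- **Crossbar stick and purple look-alikes:** I saw no movement in the last picture.
- **Gripper:** it was clear of everything and showed under 1 N.
- **Time:** about 10.3 s of the 38 s allowed.
- **Carriage:** it moved well towards the punch during the hold, but slid back to about mid-rail once the stick was released. The tilt angles are estimates from one camera view, and the push forces (about 3 to 5 N sideways) roughly agree with them.

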